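# Close up a disc transfer case

## Task

Get the open transfer case ready to leave the inspection bench: push the upright hold-down flap over until it lies flat on the standing discs, then push the lid over and down until it sits shut on the rim all round. Push gently with the fingertips; nothing is to be gripped or lifted, the discs must not be pressed hard, and the lid must never be brought down on the raised flap. Leave the bottle, the caliper, the tray stack and the loose disc where they are.

Things in the scene. Friction and masses are not known exactly. Their poses are not given: they have to be found in the camera images.
- case: Open aluminium transfer case, fixed to the bench: 210 mm along its x, 230 mm along its y, rim 90 mm high, walls 4 mm. Origin: centre of its underside, z up. Lid hinge on its +x side, flap hinge inside its -x side, both along its y. In it stand two rows of dark ceramic discs, 58 mm across, tops 68 mm above the bench; a grey packing block fills the 40 mm strip next to the lid hinge.
- flap (a joint): Flap angle, rad: 0 = flat on the discs, 1.57 = upright, stop at 1.70; starts at 1.35 to 1.65. Stiff hinge (0.28 N m of friction): it stays where it is left, and 1 to 3 N near its free edge moves it. When flat it reaches from its hinge towards the case's +x, its upper face 77 mm above the bench, 13 mm below the rim; when upright that face looks outward, to the case's -x.
- flap_hinge (a point): Middle of the flap's hinge axis (along the case's y): in the case's frame x = -94 mm, y = 0, 75 mm above the bench. The axis lies in the mid-plane of the plate. Pressed onto the discs, the foam under the flap gives about 1 mm per 4 N.
- flap_edge (a point): Middle of the free edge of the hold-down flap: a plain steel plate 148 mm from hinge axis to free edge, 204 mm wide along the hinge, 4 mm thick, with an 8 mm raised edge along both sides and foam strips underneath that rest on the discs and give a little. This point's x points from the hinge to the edge, its z out of the face that is on top when flat.
- lid (a joint): Lid angle, rad: 0 = shut on the rim, 1.57 = upright, more = leaning back, stop at 2.0; starts at 1.6 to 1.95. Stiff hinge (0.7 N m of friction): it stays where it is left, and 1 to 5 N near its free edge moves it. Its flat outer face is on top, 108 mm above the bench, when shut, and looks to the case's +x when upright.
- lid_hinge (a point): Middle of the lid's hinge axis (along the case's y): in the case's frame x = +110 mm, y = 0, 90 mm above the bench. A rubber seal lies on the rim; pressed onto it, the lid gives about 1 mm per 6 N.
- lid_edge (a point): Middle of the free edge of the lid, on its outer face, 215 mm along the lid from the hinge axis and 18 mm off it. The lid is a shallow aluminium shell, 0.45 kg, 210 mm deep, 230 mm wide, 18 mm thick; a finger lip 11 mm deep and 70 mm wide stands out below this point. This point's x points from the edge to the hinge, its z out of the outer face.
- bottle: Bystander: amber bottle with a black cap, 48 mm across, 115 mm tall, upright; origin under its centre.
- caliper: Bystander: digital caliper lying flat, about 200 mm by 80 mm, 12 mm high; origin under its display.
- trays: Bystander: stack of five aluminium trays, 156 x 116 x 60 mm; origin under its centre.
- disc: Bystander: one loose dark ceramic disc lying flat, 58 mm across, 6 mm thick; origin under its centre.

How it is judged:
By the outcome, as a careful person would: the job done as asked, in the order asked, and still so for the second after the job is handed in, with the robot touching nothing.
It also fails if it takes over 58 s, if anything falls off the work surface, if the arm or the gripper's body presses on something with over 40 N, if the wrist force passes 120 N, or if a joint passes its speed limit or range.

## Robot

A 6-joint arm with a two-finger parallel gripper is mounted at the origin on the work surface. World frame = base frame: x ahead of the robot, y to its left, z up, the work surface at z = 0. Lengths are in m, angles in degrees, forces in N, time in s.
With the tool pointing down it reaches from about 0.35 to 0.875 m from the base axis. Payload 4.2 kg.
Tool frame: the origin (TCP) lies midway between the tips of the shut fingers; the grasp point (between the pads) lies 19 mm behind it; z points along the fingers, y is the direction in which the jaws open and shut (so a half turn about z gives the same grasp; the last joint's range is limited). The gripper opens to 87 mm and grips with 3 to 60 N. Pads are 19 mm wide; open, the fingers measure 117 mm over their backs; the gripper's body (75 mm by 190 mm) begins 51 mm behind the grasp point.
Start: joints at [-58.006, 22.042, 0.453, 0, -68.411, -14.817], TCP at [0.185, -0.597, 0.223] pointing down, gripper open.
Joint ranges: [-179.83, 179.83], [-69.29, 118.12], [-61.27, 80.66], [-181.25, 117.63], [-171.15, -9.14], [-177.46, 177.46]. Speed limits (degrees/s): [159.86, 159.86, 180, 180, 180, 180].

## Interface

Orientations are given as a 3x3 rotation matrix whose columns are the frame's x, y, z axes.
In Python, from station import sense, capture, finish_job gives the robot as it stands. The module is installed in compiled form; this text tells all that it offers.
- The arm moves only by the shell command python3 -m jog 'ROWS' [OPENING]. ROWS is JSON, a list of rows, each a list of 6 numbers: the shift along the tool's x, y, z in cm, then the turn, a rotation vector about the tool's x, y, z in degrees. In form: [[dx, dy, dz, wx, wy, wz], ...]. A call has exactly 5 rows; each row shifts and turns the commanded pose from where the row before left it, along the tool's axes as they then stand; what a row does not reach is not made up. A row lasts 1/12 s, in which the tool goes at most 41.7 mm and 7.16 degrees, less where a joint would pass 70% of its speed; a pose out of reach is approached as far as the arm can. A call is refused whole if a number of a shift passes 4.17 or a number of a turn 7.16, either way. A call with a gripper value outside its range is refused whole. OPENING is the finger opening in cm, from 0 to 8.7, set as the call begins (- or left out, the last holds). The fingers move at their own pace and stop on an object; the grip force is fixed at half the most. Time passes only in rows, so rows that do not move let the fingers close, or fill a call up. It gives the time, the measured TCP pose, the force and the opening at its end, in the units of the state.
- sense(): the state, without advancing time (a new reading comes with each control period).
- capture(name): name is "scene" or "top"; returns a dict with "frame" (384x512x3 uint8, red, green, blue), "fx", "fy", "cx", "cy" (pixels), "world_to_cam" (4x4, takes a point from world to camera coordinates). Camera axes: x right, y up, looking along -z (the intrinsics and any distortion apply to the point x, -y, -z); pixel columns grow to the right and rows downward; lengths in m; the calibration is good to about 2 mm. A picture is of the moment at which its call begins. There is no depth.
- finish_job(): hands the job in, once; it reports no verdict.
The state is a dict: "time_s": time; "joints": joint angles; "joint_velocities": joint speeds; "effort": joint torques, N m; "tcp_pos": TCP position; "ee_rot": TCP orientation; "wrist_force": force on the tool from outside, world axes, zero at the start; "moment": the same for the moment, N m; "gripper_width": opening from 0.0 (shut) to 1.0 (fully open).
Only numpy, scipy, OpenCV 4.12 (cv2) and the standard library are available. Lean on these libraries where they do the work, as an engineer would, in place of code of your own. Each camera call takes 0.05 s, during which the arm holds its last target.

## Working session

There is one attempt and no reset: what is moved stays moved. The work goes in short steps, Python scripts to look and compute and a shell command to move; the robot and the scene stay as the last step left them, time stands still between calls to the robot, and variables do not carry over. Pictures are saved under pics/ and viewed, and the job is handed in when it is done.

```bash
mkdir -p pics; ls; cat > h.py <<'E'
import numpy as np, cv2
from station import sense, capture
def snap(n,f):
    c=capture(n); cv2.imwrite('pics/'+f+'.png',c['frame'][:,:,::-1]); np.save('pics/'+f+'.npy',c,allow_pickle=True); return c
def load(f): return np.load('pics/'+f+'.npy',allow_pickle=True).item()
def proj(c,P):
    P=np.atleast_2d(P); q=(c['world_to_cam']@np.c_[P,np.ones(len(P))].T).T
    return np.c_[c['cx']+c['fx']*q[:,0]/-q[:,2], c['cy']+c['fy']*-q[:,1]/-q[:,2]]
def ray(c,u,v):
    M=np.linalg.inv(c['world_to_cam']); d=M[:3,:3]@np.array([(u-c['cx'])/c['fx'],-(v-c['cy'])/c['fy'],-1]); return M[:3,3],d
def plane(c,u,v,z):
    o,d=ray(c,u,v); return o+d*(z-o[2])/d[2]
E
python3 - <<'E'
from h import *
for n in('scene','top'):
    c=snap(n,n+'0'); print(n,[(k,np.round(c[k],3).tolist()) for k in c if k!='frame'])
s=sense();print(s)
E
```

```text
pics
scene [('fx', 448.57), ('fy', 448.57), ('cx', 262.957), ('cy', 190.976), ('world_to_cam', [[-0.873, 0.487, -0.006, 0.521], [-0.39, -0.692, 0.607, 0.096], [0.292, 0.533, 0.795, -1.428], [0.0, 0.0, 0.0, 1.0]])]
top [('fx', 382.141), ('fy', 382.141), ('cx', 250.785), ('cy', 200.186), ('world_to_cam', [[0.015, -1.0, -0.009, -0.077], [0.991, 0.013, 0.132, -0.542], [-0.132, -0.011, 0.991, -1.092], [0.0, 0.0, 0.0, 1.0]])]
{'time_s': 0.1, 'joints': array([-5.80032656e+01,  2.20879027e+01,  3.87473201e-01, -2.52880379e-02,
       -6.84110999e+01, -1.48171630e+01]), 'joint_velocities': array([ 0.03304581, -0.03368172,  0.22686347,  0.18520586,  0.01067163,
        0.09179579]), 'effort': array([-2.16551325e-04, -3.91689599e+01,  1.87932783e+01,  4.23201039e+00,
        1.34060168e-02, -8.43691964e-05]), 'tcp_pos': array([ 0.18446839, -0.59659406,  0.22155184]), 'ee_rot': array([[-9.55431772e-01, -2.95211216e-01, -6.83355783e-04],
       [-2.95211989e-01,  9.55429951e-01,  1.86825945e-03],
       [ 1.01367438e-04,  1.98672926e-03, -9.99998021e-01]]), 'wrist_force': array([-0.58122581,  0.1338977 , -0.91449263]), 'moment': array([-0.01521417, -0.00134336, -0.1002517 ]), 'gripper_width': 1.0021730472777326}
```

View pics/scene0.png

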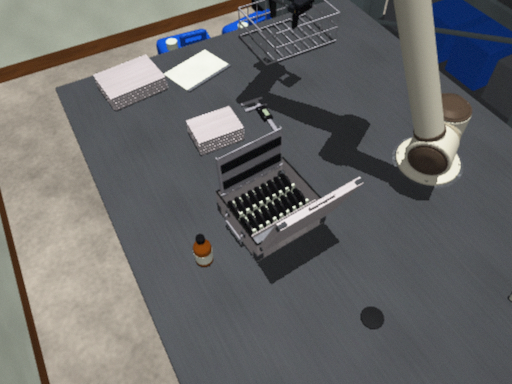

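View pics/top0.png

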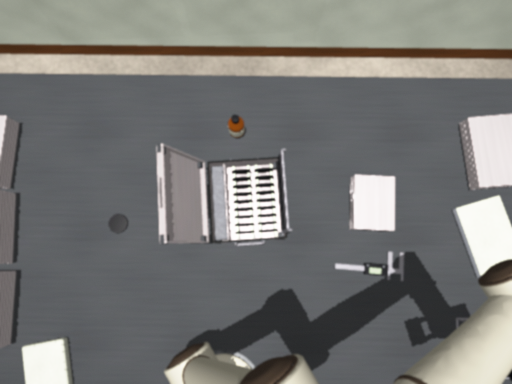

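```bash
python3 - <<'E'
from h import *
c=load('top0');f=c['frame'][:,:,::-1]
cv2.imwrite('pics/topz.png',cv2.resize(f[130:260,145:305],None,fx=5,fy=4.6,interpolation=cv2.INTER_CUBIC))
c=load('scene0');f=c['frame'][:,:,::-1]
cv2.imwrite('pics/scz.png',cv2.resize(f[120:260,200:370],None,fx=4.5,fy=4.2,interpolation=cv2.INTER_CUBIC))
E
```

```text
(no output)
```

View pics/topz.png

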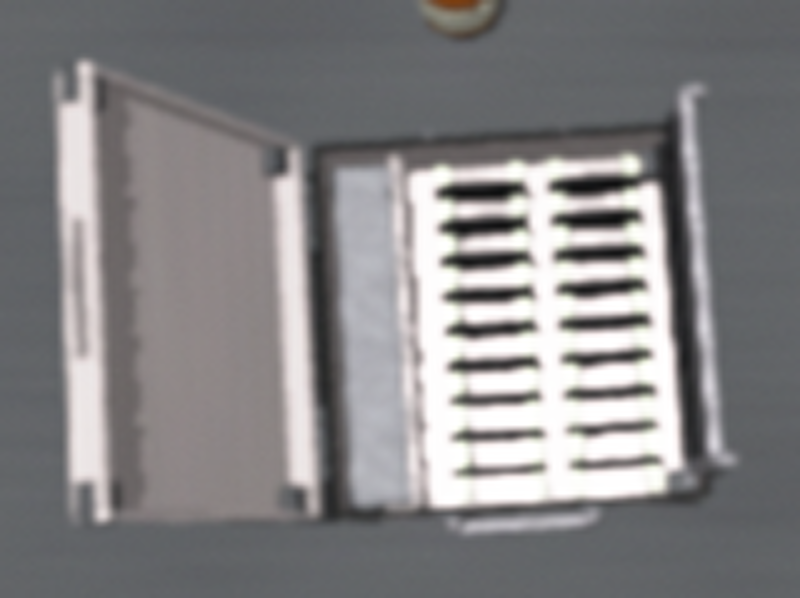

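View pics/scz.png

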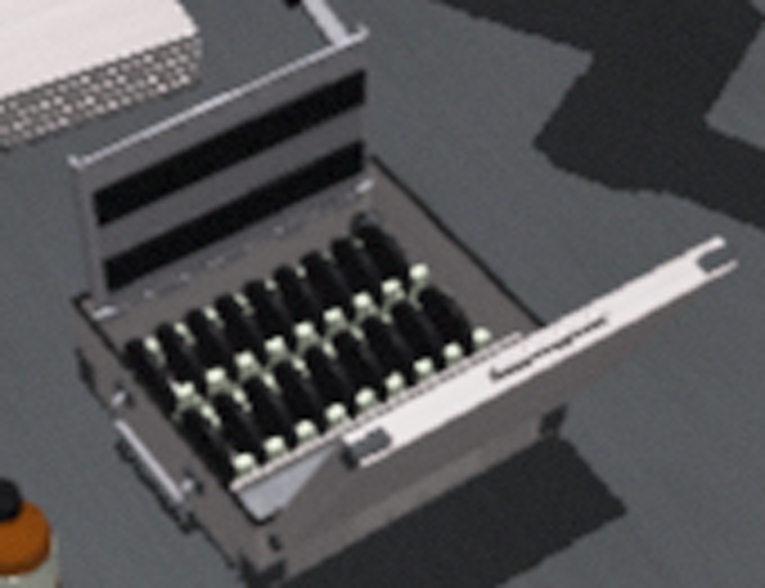

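```bash
python3 - <<'E'
from h import *
t=load('top0');s=load('scene0')
tz=lambda u,v:(145+(u+.5)/5-.5,130+(v+.5)/4.6-.5)
sz=lambda u,v:(200+(u+.5)/4.5-.5,120+(v+.5)/4.2-.5)
def tri(a,b):
    o1,d1=ray(t,*tz(*a));o2,d2=ray(s,*sz(*b))
    k=np.linalg.lstsq(np.c_[d1,-d2],o2-o1,rcond=None)[0]
    p,q=o1+d1*k[0],o2+d2*k[1]; return (p+q)/2,np.linalg.norm(p-q)
print('rim top'); 
for p in [(318,146),(330,520),(675,130),(710,495)]: print(p,plane(t,*tz(*p),.09).round(4))
print('rim scene')
for p in [(75,300),(245,575),(540,325),(372,160)]: print(p,plane(s,*sz(*p),.09).round(4))
print('flap +x end',tri((690,88),(78,160)),'near end',tri((728,462),(365,33)))
print('lid far',tri((80,65),(350,440)),'near',tri((100,518),(720,240)))
print('lid outer far',tri((60,75),(362,462)),'near',tri((76,518),(735,262)))
print('bottle',plane(t,236,119,.115))
print('trays',plane(t,352,176,.06),plane(t,395,230,.06))
E
```

```text
rim top
(318, 146) [0.646  0.0529 0.09  ]
(330, 520) [0.416  0.0395 0.09  ]
(675, 130) [ 0.6586 -0.1503  0.09  ]
(710, 495) [ 0.4339 -0.1707  0.09  ]
rim scene
(75, 300) [ 0.6592 -0.1533  0.09  ]
(245, 575) [0.6658 0.0791 0.09  ]
(540, 325) [0.4209 0.0047 0.09  ]
(372, 160) [ 0.4367 -0.1694  0.09  ]
flap +x end (array([ 0.6470941 , -0.14826112,  0.22747653]), np.float64(0.0016065008485580887)) near end (array([ 0.44656026, -0.16848372,  0.21918015]), np.float64(0.0002900530862756809))
lid far (array([0.63781886, 0.13854667, 0.29473845]), np.float64(5.520547562265769e-05)) near (array([0.41158461, 0.11903629, 0.29432134]), np.float64(0.0007159774301627146))
lid outer far (array([0.63578193, 0.14893679, 0.28679528]), np.float64(0.0025407535098593064)) near (array([0.41113565, 0.13151013, 0.28878758]), np.float64(0.0003315224539616299))
bottle [ 0.76317784 -0.02522947  0.115     ]
trays [ 0.61476409 -0.36246385  0.06      ] [ 0.45990304 -0.48134682  0.06      ]
```

```bash
cat > st.py <<'E'
from h import *
import sys
O=np.array([0.538,-0.0566,0]); X=np.array([-.087,.9962,0]); Y=np.array([-.9962,-.087,0])
def case(p): d=np.asarray(p)-O; return np.array([d@X,d@Y,d[2]])
if __name__=='__main__':
    s=sense(); r=s['ee_rot']; 
    print('t',round(s['time_s'],2),'case mm',(case(s['tcp_pos'])*1000).round(1),'F case',np.round([s['wrist_force']@X,s['wrist_force']@Y,s['wrist_force'][2]],1),'g',round(s['gripper_width'],2),'toolx in case',(X@r[:,0]).round(3),(Y@r[:,0]).round(3),'z',r[:,2].round(3),'J',s['joints'].round(0))
E
python3 -m jog '[[0,0,0,0,0,-7],[0,0,0,0,0,-7],[0,0,0,0,0,-7],[0,0,0,0,0,-7],[0,0,0,0,0,-7]]' 0
python3 -m jog '[[0,0,0,0,0,-7],[0,0,0,0,0,-7],[0,0,0,0,0,-7],[0,0,0,0,0,-7],[0,0,0,0,0,-7]]'
python3 -m jog '[[0,0,0,0,0,-7],[0,0,0,0,0,-1],[0,0,0,0,0,0],[0,0,0,0,0,0],[0,0,0,0,0,0]]'
python3 st.py
```

```text
time_s: 0.52
tcp_pos: [0.1845, -0.5968, 0.2219]
ee_rot: [[-0.609, -0.794, -0.0], [-0.794, 0.609, 0.001], [-0.001, 0.001, -1.0]]
wrist_force: [-0.4, -0.5, -0.7]
gripper_width: 0.703
time_s: 0.93
tcp_pos: [0.1845, -0.5967, 0.2219]
ee_rot: [[-0.043, -0.999, -0.0], [-0.999, 0.043, 0.001], [-0.001, 0.001, -1.0]]
wrist_force: [-0.3, -0.5, 0.2]
gripper_width: 0.329
time_s: 1.35
tcp_pos: [0.1846, -0.597, 0.2224]
ee_rot: [[0.088, -0.996, -0.0], [-0.996, -0.088, 0.0], [-0.0, 0.0, -1.0]]
wrist_force: [0.2, 0.0, 0.1]
gripper_width: 0.018
t 1.35 case mm [-507.6  399.1  222.4] F case [ 0.  -0.2  0.1] g 0.02 toolx in case -1.0 -0.001 z [-0.  0. -1.] J [-58.  22.   0.  -0. -68.  63.]
```

```bash

python3 -m jog '[[-2.4,-2.7,0,0,0,0],[-2.4,-2.7,0,0,0,0],[-2.4,-2.7,0,0,0,0],[-2.4,-2.7,0,0,0,0],[-2.4,-2.7,0,0,0,0]]' >/dev/null
python3 -m jog '[[-2.3,-2.7,0,0,0,0],[-2.3,-2.7,0,0,0,0],[-2.3,-2.7,0,0,0,0],[-2.3,-2.7,0,0,0,0],[-2.3,-2.7,0,0,0,0]]' >/dev/null; python3 st.py
```

```text
t 2.18 case mm [-270.4  128.7  222.8] F case [-0.9  0.4  0.6] g 0.01 toolx in case -1.0 -0.002 z [ 0. -0. -1.] J [-21.  15. -10.   0. -65.  26.]
```

```bash

python3 -m jog '[[-2.4,-2.6,0.4,0,0,0],[-2.4,-2.6,0.4,0,0,0],[-2.4,-2.6,0.4,0,0,0],[-2.4,-2.6,0.3,0,0,0],[-2.4,-2.5,0.3,0,0,0]]' >/dev/null
python3 -m jog '[[0,0,0,0,0,0],[0,0,0,0,0,0],[0,0,0,0,0,0],[0,0,0,0,0,0],[0,0,0,0,0,0]]' >/dev/null; python3 st.py
python3 - <<'E'
from h import *
for n in('scene','top'):
    c=snap(n,n+'1')
    f=c['frame'][:,:,::-1]
    y0,y1,x0,x1=(60,260,180,390) if n=='scene' else (120,320,145,355)
    cv2.imwrite('pics/%sz1.png'%n,cv2.resize(f[y0:y1,x0:x1],None,fx=2.8,fy=2.8,interpolation=cv2.INTER_CUBIC))
a,b=cv2.imread('pics/scenez1.png'),cv2.imread('pics/topz1.png')
cv2.imwrite('pics/both1.png',cv2.resize(np.hstack([a,b]),(800,381)))
E
```

```text
t 3.02 case mm [-152.3    2.   204.9] F case [-0.3  0.9  0.1] g 0.0 toolx in case -1.0 -0.001 z [ 0. -0. -1.] J [ -5.  19.  -7.   0. -64.  10.]
```

View pics/both1.png

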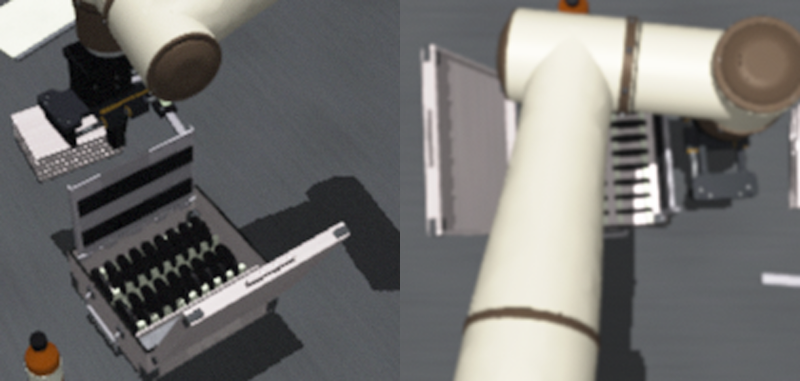

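```bash

python3 -m jog '[[-0.6,0,0,0,0,0],[-0.6,0,0,0,0,0],[-0.6,0,0,0,0,0],[-0.5,0,0,0,0,0],[-0.4,0,0,0,0,0]]' >/dev/null;python3 st.py
python3 -m jog '[[-0.4,0,0,0,0,0],[-0.4,0,0,0,0,0],[-0.4,0,0,0,0,0],[-0.4,0,0,0,0,0],[-0.4,0,0,0,0,0]]' >/dev/null; python3 st.py
```

```text
t 3.53 case mm [-123.6    1.3  204.7] F case [0.5 0.4 1.4] g 0.0 toolx in case -1.0 -0.004 z [ 0.  0. -1.] J [ -2.  18.  -8.  -0. -64.   7.]
t 3.95 case mm [-104.5    1.3  204.7] F case [-2.5 -0.2 -1. ] g 0.01 toolx in case -1.0 -0.003 z [ 0.    -0.001 -1.   ] J [ -0.  17.  -9.   0. -63.   5.]
```

```bash

python3 -m jog '[[-0.7,0,0.05,0,0,0],[-0.7,0,0.1,0,0,0],[-0.7,0,0.1,0,0,0],[-0.7,0,0.1,0,0,0],[-0.7,0,0.1,0,0,0]]' >/dev/null;python3 st.py
python3 -m jog '[[-0.7,0,0.3,0,0,0],[-0.7,0,0.3,0,0,0],[-0.7,0,0.3,0,0,0],[-0.7,0,0.3,0,0,0],[-0.7,0,0.3,0,0,0]]' >/dev/null; python3 st.py
python3 -m jog '[[-0.6,0,0.5,0,0,0],[-0.6,0,0.5,0,0,0],[-0.6,0,0.5,0,0,0],[-0.6,0,0.5,0,0,0],[-0.6,0,0.5,0,0,0]]' >/dev/null; python3 st.py
python3 - <<'E'
from h import *
c=snap('scene','scene2');f=c['frame'][:,:,::-1]
cv2.imwrite('pics/scenez2.png',cv2.resize(f[60:260,180:390],None,fx=2.8,fy=2.8,interpolation=cv2.INTER_CUBIC))
E
```

```text
t 4.37 case mm [-68.6   1.7 199.8] F case [-2.5  0.1 -1. ] g 0.01 toolx in case -1.0 -0.003 z [-0.  0. -1.] J [  4.  16. -11.  -0. -62.   1.]
t 4.78 case mm [-33.7   1.9 184.5] F case [-1.7 -0.4  0.3] g 0.01 toolx in case -1.0 -0.003 z [-0.001  0.    -1.   ] J [  7.  16. -14.  -0. -60.  -2.]
t 5.2 case mm [ -3.9   1.9 159.3] F case [-0.8 -0.5  1.1] g 0.01 toolx in case -1.0 -0.003 z [-0. -0. -1.] J [ 11.  17. -17.   0. -56.  -6.]
```

View pics/scenez2.png

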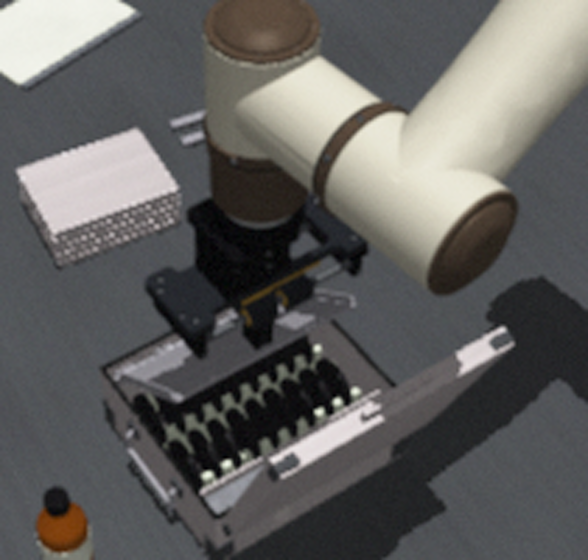

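```bash

python3 - <<'E'
from h import *
c=snap('top','top2');f=c['frame'][:,:,::-1]
a=cv2.resize(f[100:320,145:345],(600,660)) ; cv2.imwrite('pics/topz2.png',cv2.resize(f[100:300,145:345],(600,600)))
E
```

```text
(no output)
```

View pics/topz2.png

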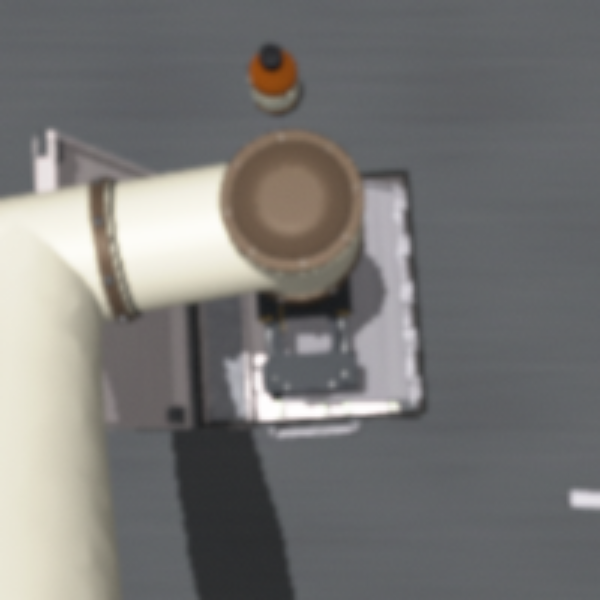

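```bash

python3 - <<'E'
from h import *
t=load('top2');s=load('scene2')
p=sense()['tcp_pos'];print(p)
o,d=ray(t,145+290/3,100+200/3)
k=np.linalg.lstsq(d[:2,None],(p-o)[:2],rcond=None)[0][0];print('cap on tool axis',o+k*d)
# side end cap: scene
f=t['frame'][:,:,::-1]; cv2.imwrite('pics/tf2.png',f)
o,d=ray(s,180+480/2.8,60+245/2.8)
for y in (.1,.15,.2,.25): print(o+d*(y-o[1])/d[1])
o,d=ray(s,180+455/2.8,60+296/2.8)
for y in (.1,.15,.2,.25): print('low',o+d*(y-o[1])/d[1])
E
```

```text
[ 0.5359792  -0.06023264  0.15880934]
cap on tool axis [ 0.53569317 -0.05848994  0.5199625 ]
[0.43790667 0.1        0.38677996]
[0.48773775 0.15       0.45994896]
[0.53756883 0.2        0.53311796]
[0.58739991 0.25       0.60628696]
low [0.45241549 0.1        0.33658911]
low [0.50071286 0.15       0.41506372]
low [0.54901023 0.2        0.49353833]
low [0.5973076  0.25       0.57201294]
```

View pics/tf2.png

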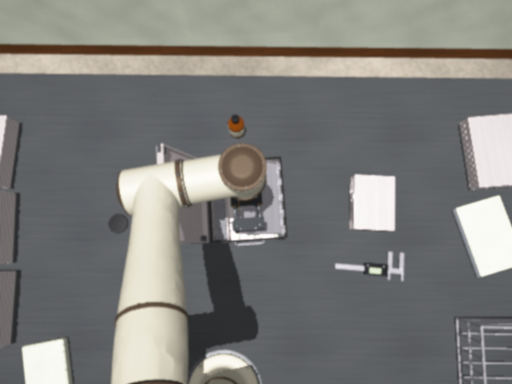

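```bash

python3 - <<'E'
from h import *
t=load('top2');s=load('scene2')
def tri(a,b):
    o1,d1=ray(t,*a);o2,d2=ray(s,*b)
    k=np.linalg.lstsq(np.c_[d1,-d2],o2-o1,rcond=None)[0]
    p,q=o1+d1*k[0],o2+d2*k[1]; return (p+q)/2,np.linalg.norm(p-q)
S=lambda u,v:(180+u/2.8,60+v/2.8)
# cap face centre in scene; in top the left end middle
print(tri((120,187),S(478,245)))
# ring between white segments, top ring centre line (181,184); scene ring middle (345,155)
print(tri((181,183),S(352,160)))
E
```

```text
(array([0.50351686, 0.16159892, 0.47929203]), np.float64(0.0035192654166425028))
(array([0.51969224, 0.04996171, 0.46904872]), np.float64(0.010871701264905291))
```

```bash

python3 -m jog '[[-0.3,0,0.4,0,0,0],[-0.3,0,0.4,0,0,0],[-0.3,0,0.4,0,0,0],[-0.25,0,0.45,0,0,0],[-0.25,0,0.45,0,0,0]]' >/dev/null;python3 st.py
python3 -m jog '[[-0.2,0,0.45,0,0,0],[-0.2,0,0.45,0,0,0],[-0.2,0,0.45,0,0,0],[-0.2,0,0.45,0,0,0],[-0.2,0,0.45,0,0,0]]' >/dev/null; python3 st.py
python3 - <<'E'
from h import *
c=snap('scene','scene3');f=c['frame'][:,:,::-1]
cv2.imwrite('pics/scenez3.png',cv2.resize(f[60:260,180:390],None,fx=2.8,fy=2.8,interpolation=cv2.INTER_CUBIC))
E
```

```text
t 5.72 case mm [  9.9   1.7 138.7] F case [0.8 0.2 1.9] g 0.01 toolx in case -1.0 -0.003 z [ 0.  0. -1.] J [ 12.  18. -19.  -0. -53.  -7.]
t 6.13 case mm [ 19.7   1.7 116.1] F case [-0.6 -1.   1.3] g 0.0 toolx in case -1.0 -0.003 z [ 0. -0. -1.] J [ 13.  19. -20.   0. -50.  -8.]
```

View pics/scenez3.png

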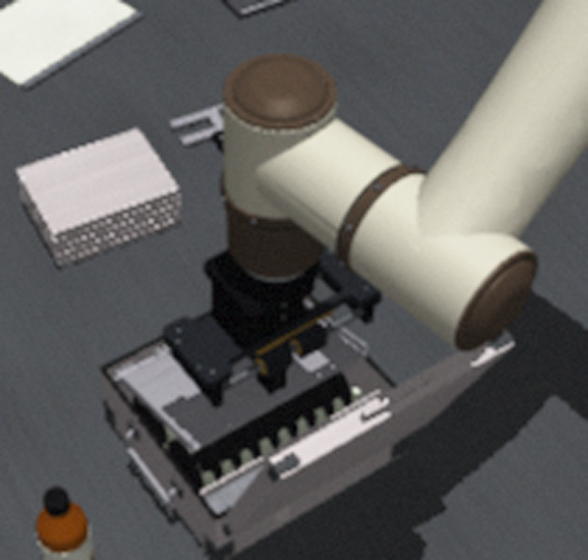

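```bash

python3 -m jog '[[-0.1,0,0.45,0,0,0],[-0.1,0,0.45,0,0,0],[-0.1,0,0.4,0,0,0],[-0.1,0,0.4,0,0,0],[-0.1,0,0.4,0,0,0]]' >/dev/null;python3 st.py
python3 -m jog '[[-0.02,0,0.3,0,0,0],[-0.02,0,0.2,0,0,0],[0,0,0.2,0,0,0],[0,0,0.2,0,0,0],[0,0,0.1,0,0,0]]' >/dev/null; python3 st.py
```

```text
t 6.6 case mm [24.5  1.8 95.2] F case [-0.8 -0.5  0.9] g 0.01 toolx in case -1.0 -0.003 z [-0. -0. -1.] J [ 14.  21. -22.   0. -47.  -9.]
t 7.02 case mm [25.   1.8 85.3] F case [ 0.9 -0.6  0. ] g 0.0 toolx in case -1.0 -0.003 z [-0.  0. -1.] J [ 14.  22. -23.  -0. -46.  -9.]
```

```bash

python3 -m jog '[[0,0,0.1,0,0,0],[0,0,0.1,0,0,0],[0,0,0.1,0,0,0],[0,0,0.1,0,0,0],[0,0,0,0,0,0]]' >/dev/null;python3 st.py
python3 -m jog '[[0,0,0.1,0,0,0],[0,0,0.1,0,0,0],[0,0,0.1,0,0,0],[0,0,0,0,0,0],[0,0,0,0,0,0]]' >/dev/null; python3 st.py
```

```text
t 7.43 case mm [25.   1.8 81.4] F case [ 0.7 -0.8 -0. ] g 0.0 toolx in case -1.0 -0.003 z [ 0.  0. -1.] J [ 14.  22. -23.  -0. -45.  -9.]
t 7.85 case mm [25.   1.8 78.5] F case [0.8 0.1 0.2] g 0.01 toolx in case -1.0 -0.003 z [-0. -0. -1.] J [ 14.  22. -23.   0. -45.  -9.]
```

```bash

python3 - <<'E'
from h import *
c=snap('scene','scene4');f=c['frame'][:,:,::-1]
cv2.imwrite('pics/scenez4.png',cv2.resize(f[140:260,200:340],None,fx=5,fy=5,interpolation=cv2.INTER_CUBIC))
E
```

```text
(no output)
```

View pics/scenez4.png

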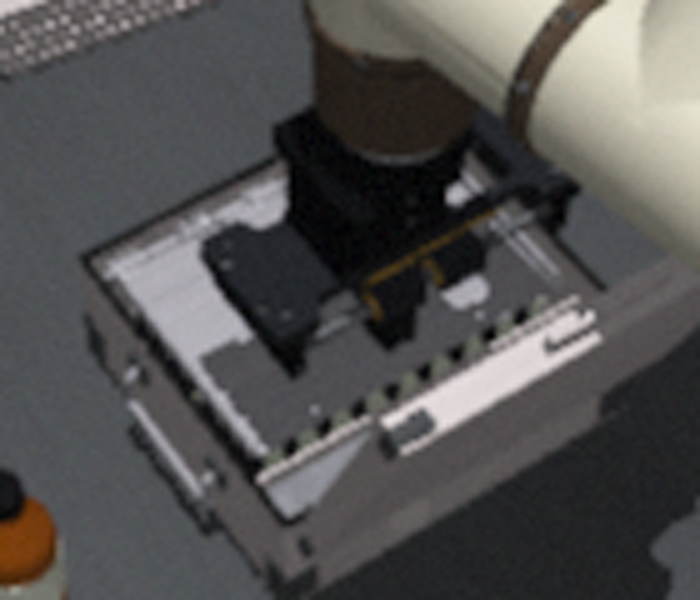

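```bash

for i in 1; do python3 -m jog '[[0,0,0.1,0,0,0],[0,0,0.1,0,0,0],[0,0,0,0,0,0],[0,0,0,0,0,0],[0,0,0,0,0,0]]' >/dev/null;python3 st.py
python3 -m jog '[[0,0,0.1,0,0,0],[0,0,0,0,0,0],[0,0,0,0,0,0],[0,0,0,0,0,0],[0,0,0,0,0,0]]' >/dev/null; python3 st.py;done
```

```text
t 8.32 case mm [25.   1.8 76.7] F case [0.9 0.8 1.9] g 0.01 toolx in case -1.0 -0.003 z [ 0. -0. -1.] J [ 14.  22. -23.   0. -45.  -9.]
t 8.73 case mm [25.   1.8 75.8] F case [0.8 2.  4.5] g 0.0 toolx in case -1.0 -0.003 z [ 0. -0. -1.] J [ 14.  22. -23.   0. -44.  -9.]
```

```bash

python3 -m jog '[[0,0,-0.3,0,0,0],[0,0,-1,0,0,0],[0,0,-3,0,0,0],[0,0,-3.5,0,0,0],[0,0,-3.5,0,0,0]]' >/dev/null;python3 st.py
python3 -m jog '[[0,0,-3.5,0,0,0],[0,0,-3.5,0,0,0],[0,0,-3.5,0,0,0],[0,0,-3.5,0,0,0],[0,0,-3,0,0,0]]' >/dev/null;python3 st.py
python3 -m jog '[[-2,0,0,0,0,0],[-3.5,0,0,0,0,0],[-3.5,0,0,0,0,0],[-3.5,0,0,0,0,0],[-3.5,0,0,0,0,0]]' >/dev/null;python3 st.py
python3 -m jog '[[-3.5,0,0,0,0,0],[-3,0,0,0,0,0],[0,0,0,0,0,0],[0,0,0,0,0,0],[0,0,0,0,0,0]]' >/dev/null;python3 st.py
python3 - <<'E'
from h import *
for n in('scene','top'):
    c=snap(n,n+'5')
    f=c['frame'][:,:,::-1]
    y0,y1,x0,x1=(110,260,190,350) if n=='scene' else (130,260,145,305)
    cv2.imwrite('pics/%sz5.png'%n,cv2.resize(f[y0:y1,x0:x1],None,fx=4.5,fy=4,interpolation=cv2.INTER_CUBIC))
E
```

```text
t 9.15 case mm [ 24.9   2.6 189.5] F case [-0.9 -1.4  0.2] g 0.01 toolx in case -1.0 -0.003 z [-0.002 -0.    -1.   ] J [ 14.  15. -15.  -0. -60.  -9.]
t 9.57 case mm [ 24.8   2.1 361.7] F case [ 0.2 -0.7 -0.2] g 0.01 toolx in case -1.0 -0.003 z [ 0.003  0.    -1.   ] J [ 14.   9.   2.   0. -83.  -9.]
t 9.98 case mm [186.3   2.9 358.9] F case [ 0.1 -0.6 -0. ] g 0.0 toolx in case -1.0 -0.003 z [ 0.  0. -1.] J [ 31.   9.   2.  -0. -83. -26.]
t 10.4 case mm [249.8   2.8 358.6] F case [-0.1  0.3  0.1] g 0.0 toolx in case -1.0 -0.004 z [-0. -0. -1.] J [ 37.  11.   4.   0. -83. -32.]
```

View pics/scenez5.png

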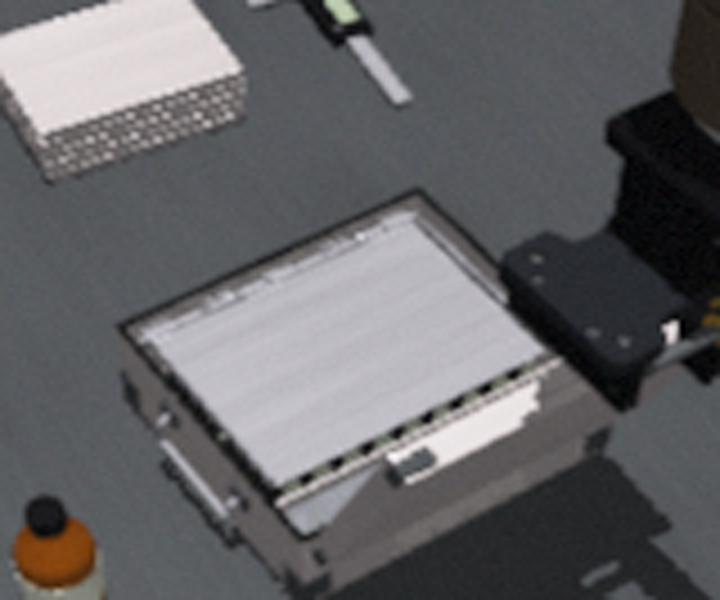

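View pics/topz5.png

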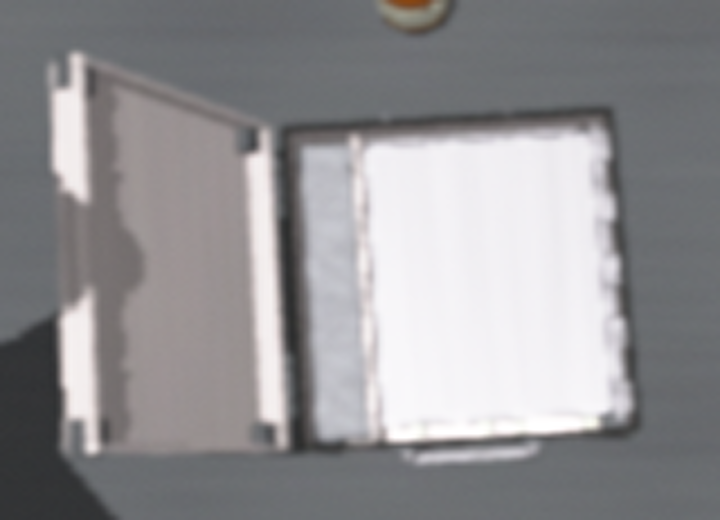

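```bash

python3 - <<'E'
from h import *
from st import case
s=load('scene5');t=load('top5')
for p in [(278,490),(548,358),(150,335),(415,215)]: print('scene',(case(plane(s,190+p[0]/4.5,110+p[1]/4,.077))*1000).round(1))
for p in [(366,150),(385,425),(600,130),(625,420)]: print('top',(case(plane(t,145+p[0]/4.5,130+p[1]/4,.077))*1000).round(1))
E
python3 -m jog '[[0,0,3,0,0,0],[0,0,3,0,0,0],[0,0,2.4,0,0,0],[0.0,0,0.8,0,0,0],[0,0,0,0,0,0]]' >/dev/null;python3 st.py
```

```text
scene [  54.9 -101.    77. ]
scene [58.9 95.1 77. ]
scene [-96.7 -96.7  77. ]
scene [-93.6 103.8  77. ]
top [ 50.  -98.3  77. ]
top [50.8 99.1 77. ]
top [-100.2 -101.8   77. ]
top [-98.6 106.5  77. ]
t 10.92 case mm [248.5   3.5 264.7] F case [ 0.3 -0.1  0.2] g 0.0 toolx in case -1.0 -0.002 z [-0.004 -0.003 -1.   ] J [ 37.  13.  -6.  -0. -71. -32.]
```

```bash

python3 -m jog '[[-0.6,0,0,0,0,0],[-0.6,0,0,0,0,0],[-0.6,0,0,0,0,0],[-0.6,0,0,0,0,0],[-0.4,0,0,0,0,0]]' >/dev/null;python3 st.py
python3 -m jog '[[-0.4,0,0,0,0,0],[-0.4,0,0,0,0,0],[-0.4,0,0,0,0,0],[-0.4,0,0,0,0,0],[-0.4,0,0,0,0,0]]' >/dev/null; python3 st.py
```

```text
t 11.33 case mm [279.2   2.3 267.4] F case [ 0.8  0.7 -0.1] g 0.01 toolx in case -1.0 -0.004 z [ 0.001  0.001 -1.   ] J [ 40.  14.  -5.   0. -71. -35.]
t 11.75 case mm [298.3   2.7 266.5] F case [ 0.4 -0.4 -0.5] g 0.0 toolx in case -1.0 -0.003 z [-0. -0. -1.] J [ 42.  14.  -4.  -0. -71. -37.]
```

Wrong sign there: the tool moved away from the lid, in free space, and did no harm. Reversing.

```bash

python3 -m jog '[[1.5,0,0,0,0,0],[2,0,0,0,0,0],[2,0,0,0,0,0],[1.5,0,0,0,0,0],[0.7,0,0,0,0,0]]' >/dev/null;python3 st.py
python3 -m jog '[[0.4,0,0,0,0,0],[0.4,0,0,0,0,0],[0.4,0,0,0,0,0],[0.4,0,0,0,0,0],[0.4,0,0,0,0,0]]' >/dev/null; python3 st.py
```

```text
t 12.17 case mm [219.    2.6 266.7] F case [-0.6  0.9 -0.3] g 0.01 toolx in case -1.0 -0.002 z [ 0. -0. -1.] J [ 35.  12.  -7.   0. -71. -29.]
t 12.58 case mm [203.    1.6 267.6] F case [6.1 1.  3.9] g 0.0 toolx in case -1.0 -0.005 z [ 0.003  0.004 -1.   ] J [ 33.  12.  -7.  -0. -70. -28.]
```

```bash

python3 -m jog '[[0.6,0,0,0,0,0],[0.6,0,0,0,0,0],[0.6,0,0,0,0,0],[0.6,0,0,0,0,0],[0.6,0,0,0,0,0]]' >/dev/null;python3 st.py
python3 -m jog '[[0.6,0,0,0,0,0],[0.6,0,0,0,0,0],[0.6,0,0,0,0,0],[0.6,0,0,0,0,0],[0.6,0,0,0,0,0]]' >/dev/null;python3 st.py
python3 - <<'E'
from h import *
c=snap('scene','scene6');f=c['frame'][:,:,::-1]
cv2.imwrite('pics/scenez6.png',cv2.resize(f[60:260,180:390],None,fx=2.8,fy=2.8,interpolation=cv2.INTER_CUBIC))
E
```

```text
t 13.0 case mm [172.8   0.9 267.9] F case [ 5.1 -0.4  3.3] g 0.01 toolx in case -1.0 -0.005 z [ 0.004  0.004 -1.   ] J [ 30.  11.  -8.  -0. -70. -25.]
t 13.42 case mm [140.5   2.3 266.4] F case [ 3.6 -0.5  1.5] g 0.01 toolx in case -1.0 -0.003 z [-0. -0. -1.] J [ 27.  11.  -9.  -0. -70. -21.]
```

View pics/scenez6.png

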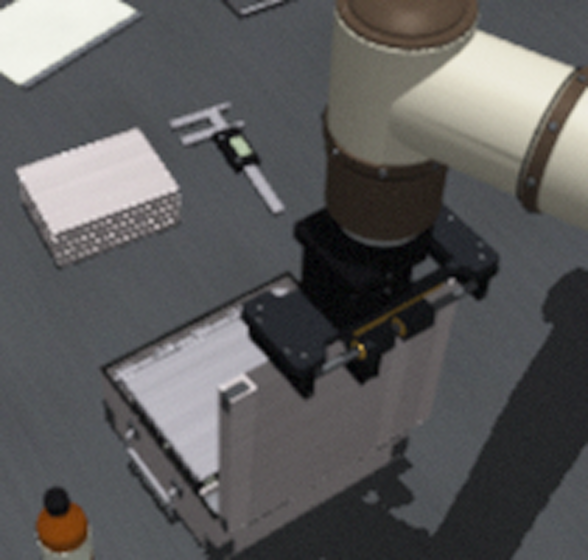

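```bash

python3 -m jog '[[0.5,0,0,0,0,0],[0.5,0,0,0,0,0],[0.5,0,0,0,0,0],[0.5,0,0,0,0,0],[0.5,0,0,0,0,0]]' >/dev/null;python3 st.py
python3 -m jog '[[0.5,0,0.04,0,0,0],[0.5,0,0.04,0,0,0],[0.5,0,0.05,0,0,0],[0.5,0,0.05,0,0,0],[0.5,0,0.05,0,0,0]]' >/dev/null;python3 st.py
python3 -m jog '[[0.5,0,0.12,0,0,0],[0.5,0,0.12,0,0,0],[0.5,0,0.13,0,0,0],[0.5,0,0.13,0,0,0],[0.5,0,0.14,0,0,0]]' >/dev/null;python3 st.py
python3 -m jog '[[0.5,0,0.2,0,0,0],[0.5,0,0.2,0,0,0],[0.5,0,0.2,0,0,0],[0.5,0,0.2,0,0,0],[0.5,0,0.2,0,0,0]]' >/dev/null;python3 st.py
```

```text
t 13.88 case mm [115.4   2.3 266.6] F case [3.7 1.7 2.5] g 0.01 toolx in case -1.0 -0.003 z [-0. -0. -1.] J [ 24.  11.  -9.  -0. -70. -19.]
t 14.3 case mm [ 90.4   2.3 264. ] F case [3.1 1.2 2.5] g 0.01 toolx in case -1.0 -0.003 z [-0.001 -0.    -1.   ] J [ 21.  11.  -9.  -0. -70. -16.]
t 14.72 case mm [ 65.3   2.2 257.7] F case [2.5 1.5 3. ] g 0.01 toolx in case -1.0 -0.003 z [-0.001 -0.    -1.   ] J [ 18.  11.  -9.   0. -69. -13.]
t 15.13 case mm [ 40.5   2.  247.4] F case [2.4 1.  2.4] g 0.01 toolx in case -1.0 -0.003 z [-0.  0. -1.] J [ 16.  12. -10.  -0. -68. -11.]
```

```bash

python3 -m jog '[[0.45,0,0.28,0,0,0],[0.45,0,0.28,0,0,0],[0.45,0,0.28,0,0,0],[0.45,0,0.28,0,0,0],[0.45,0,0.28,0,0,0]]' >/dev/null;python3 st.py
python3 -m jog '[[0.43,0,0.31,0,0,0],[0.43,0,0.32,0,0,0],[0.43,0,0.33,0,0,0],[0.43,0,0.34,0,0,0],[0.43,0,0.35,0,0,0]]' >/dev/null;python3 st.py
python3 - <<'E'
from h import *
c=snap('scene','scene7');f=c['frame'][:,:,::-1]
cv2.imwrite('pics/scenez7.png',cv2.resize(f[60:260,180:390],None,fx=2.8,fy=2.8,interpolation=cv2.INTER_CUBIC))
E
```

```text
t 15.55 case mm [ 17.9   1.9 233.5] F case [1.2 0.9 2.9] g 0.01 toolx in case -1.0 -0.003 z [-0. -0. -1.] J [ 13.  13. -11.   0. -66.  -8.]
t 15.97 case mm [ -3.3   2.  216.6] F case [ 1.5  1.3 -0. ] g 0.01 toolx in case -1.0 -0.003 z [-0.001  0.    -1.   ] J [ 11.  14. -12.  -0. -64.  -6.]
```

View pics/scenez7.png

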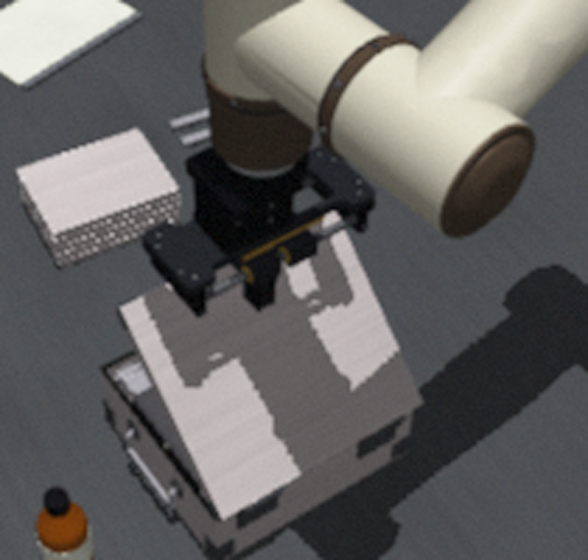

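```bash

python3 -m jog '[[0.5,0,0.48,0,0,0],[0.5,0,0.5,0,0,0],[0.48,0,0.51,0,0,0],[0.46,0,0.53,0,0,0],[0.45,0,0.54,0,0,0]]' >/dev/null;python3 st.py
python3 -m jog '[[0.38,0,0.58,0,0,0],[0.36,0,0.6,0,0,0],[0.34,0,0.62,0,0,0],[0.33,0,0.63,0,0,0],[0.3,0,0.64,0,0,0]]' >/dev/null;python3 st.py
python3 -m jog '[[0.15,0,0.35,0,0,0],[0.14,0,0.35,0,0,0],[0.13,0,0.35,0,0,0],[0.12,0,0.35,0,0,0],[0.11,0,0.35,0,0,0]]' >/dev/null;python3 st.py
python3 -m jog '[[0.1,0,0.35,0,0,0],[0.1,0,0.35,0,0,0],[0.09,0,0.3,0,0,0],[0.08,0,0.3,0,0,0],[0.07,0,0.3,0,0,0]]' >/dev/null;python3 st.py
```

```text
t 16.43 case mm [-27.3   1.5 191.1] F case [1.8 0.5 0.4] g 0.01 toolx in case -1.0 -0.003 z [ 0.  0. -1.] J [  8.  16. -14.  -0. -61.  -3.]
t 16.85 case mm [-44.5   1.6 160.4] F case [ 1.6 -0.3  1.2] g 0.0 toolx in case -1.0 -0.003 z [-0. -0. -1.] J [  6.  18. -15.   0. -57.  -1.]
t 17.27 case mm [-50.7   1.7 143.3] F case [-0.3  0.8  1.2] g 0.0 toolx in case -1.0 -0.003 z [-0. -0. -1.] J [  6.  19. -16.   0. -55.  -0.]
t 17.68 case mm [-55.    1.6 127.2] F case [0.2 1.5 0.7] g 0.01 toolx in case -1.0 -0.003 z [-0.  0. -1.] J [  5.  20. -17.  -0. -52.   0.]
```

```bash

python3 -m jog '[[0.05,0,0.3,0,0,0],[0.04,0,0.3,0,0,0],[0.03,0,0.2,0,0,0],[0.02,0,0.2,0,0,0],[0.02,0,0.2,0,0,0]]' >/dev/null;python3 st.py
python3 -m jog '[[0,0,0.15,0,0,0],[0,0,0.1,0,0,0],[0,0,0.1,0,0,0],[0,0,0.1,0,0,0],[0,0,0.1,0,0,0]]' >/dev/null;python3 st.py
python3 -m jog '[[0,0,0.1,0,0,0],[0,0,0,0,0,0],[0,0,0,0,0,0],[0,0,0,0,0,0],[0,0,0,0,0,0]]' >/dev/null;python3 st.py
```

```text
t 18.1 case mm [-56.6   1.3 115.5] F case [-0.5  0.8  1.3] g 0.01 toolx in case -1.0 -0.003 z [ 0.001 -0.    -1.   ] J [  5.  21. -18.   0. -51.   0.]
t 18.52 case mm [-56.5   1.3 110.1] F case [-1.7 -0.3  1.1] g 0.01 toolx in case -1.0 -0.003 z [ 0.001  0.    -1.   ] J [  5.  21. -18.   0. -50.   0.]
t 18.93 case mm [-56.4   1.5 109. ] F case [-0.3 -0.5  0.8] g 0.01 toolx in case -1.0 -0.003 z [-0.  0. -1.] J [  5.  21. -19.  -0. -50.   0.]
```

```bash

python3 -m jog '[[0,0,0.1,0,0,0],[0,0,0,0,0,0],[0,0,0,0,0,0],[0,0,0,0,0,0],[0,0,0,0,0,0]]' >/dev/null;python3 st.py
python3 -m jog '[[0,0,0.1,0,0,0],[0,0,0,0,0,0],[0,0,0,0,0,0],[0,0,0,0,0,0],[0,0,0,0,0,0]]' >/dev/null;python3 st.py
```

```text
t 19.35 case mm [-56.5   1.5 108.1] F case [-0.2  0.4  1.2] g 0.0 toolx in case -1.0 -0.003 z [ 0.  0. -1.] J [  5.  21. -19.  -0. -50.   0.]
t 19.77 case mm [-56.5   1.5 107.4] F case [-0.2  1.2  5.8] g 0.01 toolx in case -1.0 -0.003 z [ 0. -0. -1.] J [  5.  22. -19.   0. -50.   0.]
```

```bash

python3 -m jog '[[0,0,0.06,0,0,0],[0,0,0,0,0,0],[0,0,0,0,0,0],[0,0,0,0,0,0],[0,0,0,0,0,0]]' >/dev/null;python3 st.py
python3 -m jog '[[0,0,-0.2,0,0,0],[0,0,-0.5,0,0,0],[0,0,-2,0,0,0],[0,0,-3.5,0,0,0],[0,0,-3.5,0,0,0]]' >/dev/null;python3 st.py
python3 -m jog '[[3.5,0,-1.5,0,0,0],[3.8,0,-1,0,0,0],[3.8,0,0,0,0,0],[3.8,0,0,0,0,0],[3.8,0,0,0,0,0]]' >/dev/null;python3 st.py
python3 -m jog '[[3.5,0,0,0,0,0],[2,0,0,0,0,0],[0,0,0,0,0,0],[0,0,0,0,0,0],[0,0,0,0,0,0]]' >/dev/null;python3 st.py
python3 - <<'E'
from h import *
for n in('scene','top'):
    c=snap(n,n+'8')
    f=c['frame'][:,:,::-1]
    y0,y1,x0,x1=(110,260,190,350) if n=='scene' else (130,260,145,305)
    cv2.imwrite('pics/%sz8.png'%n,cv2.resize(f[y0:y1,x0:x1],None,fx=4.5,fy=4,interpolation=cv2.INTER_CUBIC))
    cv2.imwrite('pics/%s8.png'%n,f)
E
```

```text
t 20.18 case mm [-56.6   1.5 107.1] F case [1.1 1.8 6. ] g 0.0 toolx in case -1.0 -0.003 z [ 0. -0. -1.] J [  5.  22. -19.   0. -50.   0.]
t 20.6 case mm [-56.4   2.7 203. ] F case [ 0.4 -0.9  0.9] g 0.01 toolx in case -1.0 -0.003 z [-0.004  0.    -1.   ] J [  5.  16. -11.  -0. -63.   0.]
t 21.02 case mm [-244.9    1.2  228.3] F case [ 0.8 -1.  -0.1] g 0.01 toolx in case -1.0 -0.003 z [ 0.     0.001 -1.   ] J [-14.  23.   2.  -0. -70.  19.]
t 21.43 case mm [-298.     1.   227.8] F case [-0.1  0.5  0.1] g 0.0 toolx in case -1.0 -0.003 z [-0.001  0.001 -1.   ] J [-18.  26.   7.  -0. -71.  23.]
```

View pics/scenez8.png

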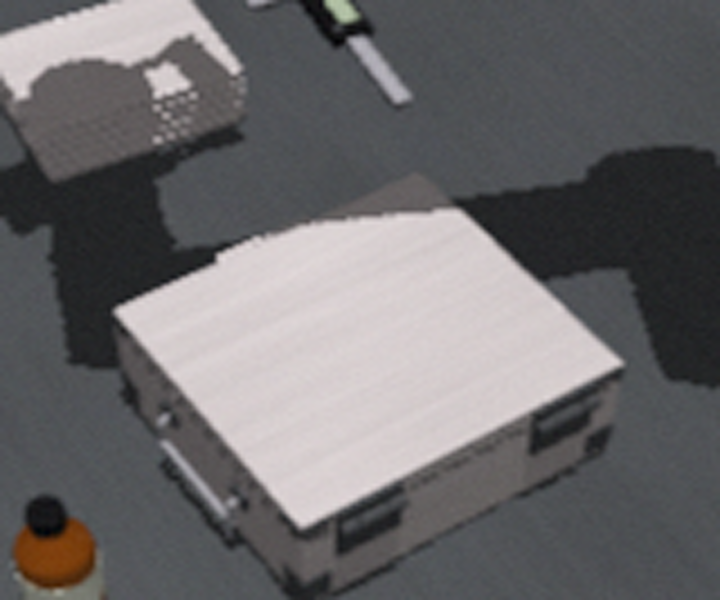

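View pics/top8.png

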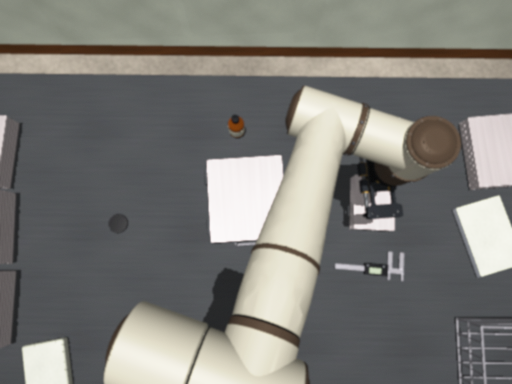

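View pics/scene8.png

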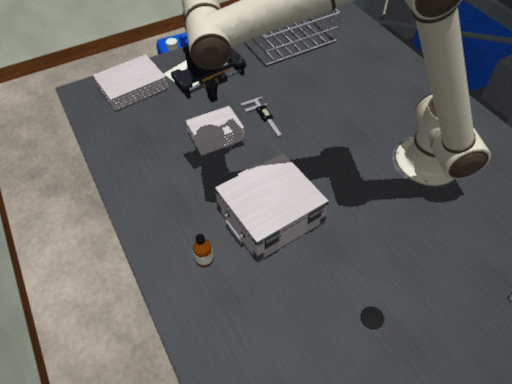

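```bash

python3 - <<'E'
from h import *
from st import case
s=load('scene8');t=load('top8')
for p in [(113,310),(418,173),(622,362),(303,530)]: print('scene',(case(plane(s,190+p[0]/4.5-.4,110+p[1]/4-.4,.108))*1000).round(1))
for p in [(207,158),(211,243),(281.5,154.5)]: print('top',(case(plane(t,*p,.108))*1000).round(1))
from station import sense; print(sense()['wrist_force'])
E
```

```text
scene [-108.3 -114.6  108. ]
scene [-105.9  112.5  108. ]
scene [101.3 113.3 108. ]
scene [ 102.6 -115.8  108. ]
top [ 100.6 -122.5  108. ]
top [103.3 114.8 108. ]
top [-108.4 -116.9  108. ]
[0.09692274 0.28774633 0.27812353]
```

```bash
python3 -c "
from station import finish_job
print(finish_job())"
```

```text
the job is handed in; nothing more can be done
None
```

The case is ready to leave the bench: the flap lies flat on the discs and the lid is shut on its seal. The job is handed in, with no verdict reported, and took about 21.5 s of the 58 s allowed.

- **Flap:** I pushed it over along its arc with the shut fingertips. The last reading was about 4.5 N with the fingertip at 75.8 mm, and the flap's flat height is 77 mm. I then lifted clear. Both cameras put its edges where a flat flap should be, to within about 5 mm.
- **Lid:** I then pushed it over from outside and down onto the seal. The last reading was about 6 N with the fingertip at 107.1 mm, and the shut height is 108 mm. With the tool away, its top corners were within 4 mm of the shut outline. The exception was one top-view corner, about 7 mm out along the case's y. I put that down to reading the pixel and did not check it further.
- **Wrong move:** My first approach to the lid had the sign reversed, so the tool went about 5 cm away from the lid in free air. It touched nothing and I corrected it.
- **Last checks:** The wrist force was about 0.3 N with the tool away from everything. The bottle, caliper, trays and loose disc look unmoved in the final pictures, though I did not measure their positions.

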